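# Count out two accessory cases with a tipping counting tray

### The job

Count out a pair of the round cases for an order: sweep exactly two of the four from the counting tray's deck into its trough, sliding them along the deck rather than picking them up, and shut the trough's hinged lid fully. Then raise the tray by its bar handle so that the two extras slide back into the stock bin at its other end, and lower it gently until it rests level again, lid still shut, and let go. Leave the tape roll and the boxes alone.

Things in the scene. Friction and masses are not known exactly. Their poses are not given: they have to be found in the camera images.
- stand: Grey steel stand fixed to the bench; carries the aluminium counting tray and, at its -y end, an open grey stock bin. Origin on the bench under the rig; z up; x runs across the tray's width, +y from the bin over the deck to the trough and the handle. 'Stand x, y, z' below are in this frame, in mm.
- deck (a point): Centre of the tray's smooth flat deck, on its top face (stand y -47, z 75, tray level). The deck spans stand x -108 to 108, y -150 (open edge over the bin) to 56 (edge of the trough). Side walls 6 mm thick outside x +-108 rise 12 mm above it, to z 87.
- tray (a joint): Tilt of the whole tray (deck, trough, lid, handle), rad: 0 = level (rests on its stop by its weight), up to 0.75 as the handle end is raised. Hinge line along stand x through stand y -130, z 69, so the handle moves on a 336 mm arc. Raising takes about 4 N at the handle; let go, it falls back. Loose cases start to slide towards the bin at about 0.25 to 0.35 rad.
- lid (a joint): Opening of the trough's lid, rad: 0 = fully shut, flat over the trough; starts at 1.6 to 1.9 (2.0 = stop), leaning away from the deck towards the handle. A stiff hinge holds it wherever it is left (up to 2 N at the free edge moves it), so it must be pushed all the way shut.
- lid_hinge (a point): Middle of the lid's hinge line, which runs along stand x on the handle side of the trough (stand y 140, z 89, tray level). The lid is a clear plate with a dark steel frame, 228 mm wide, 84 mm from hinge to free edge, 4 mm thick (2 mm either side of the hinge line).
- lid_edge (a point): Middle of the dark steel strip (12 mm wide, 10 mm thick, standing 6 mm proud of the lid's outer face) along the lid's free edge, 80 mm from the hinge line.
- trough (a point): Centre of the trough's floor (stand y 95, z 53, tray level). The trough lies along stand x: 216 mm long, 78 mm wide (stand y 56 to 134), floor 22 mm below the deck. Cases lie in it side by side, never on top of one another. Moves with the tray; same axes as the stand when level.
- handle (a point): Middle of the tray's bar handle: a straight black bar 14 mm thick, 110 mm clear length along the stand's x, 66 mm outside the lid's hinge line (stand y 206 mm, z 75 mm with the tray level); free space above, below and on both sides.
- bin (a point): Centre of the stock bin's floor (stand y -224.5, z 8). Inside 240 mm (stand x) by 159 mm (stand y -304 to -145); near wall 52 mm high, the others 100 mm. Fixed.
- case1_mid (a point): Centre (half-way up) of case 1: one of four identical round flat black plastic cases, 64 mm across, 20 mm thick, about 50 g, lying flat on the deck: two near the trough, two near the bin, at least 30 mm between the near and the far pair. z is its upright axis. Slides easily.
- case2_mid (a point): Centre (half-way up) of case 2: one of four identical round flat black plastic cases, 64 mm across, 20 mm thick, about 50 g, lying flat on the deck: two near the trough, two near the bin, at least 30 mm between the near and the far pair. z is its upright axis. Slides easily.
- case3_mid (a point): Centre (half-way up) of case 3: one of four identical round flat black plastic cases, 64 mm across, 20 mm thick, about 50 g, lying flat on the deck: two near the trough, two near the bin, at least 30 mm between the near and the far pair. z is its upright axis. Slides easily.
- case4_mid (a point): Centre (half-way up) of case 4: one of four identical round flat black plastic cases, 64 mm across, 20 mm thick, about 50 g, lying flat on the deck: two near the trough, two near the bin, at least 30 mm between the near and the far pair. z is its upright axis. Slides easily.
- tape_roll: Bystander: roll of packing tape lying flat, 104 mm across, 48 mm high, beyond the rig. Origin: centre of its underside.
- carton: Bystander: closed cardboard carton, 110 x 110 x 70 mm, on the left past the handle. Origin: centre of its underside.
- flat_box: Bystander: flat black box, 100 x 200 x 50 mm, on the right past the bin. Origin: centre of its underside.
Mind the look-alikes: they are no part of the job. Leave any green or pink look-alike of the part that bears case2_mid alone.

How it is judged:
By the outcome, as a careful person would: the job done as asked, in the order asked, and still so for the second after the job is handed in, with the robot touching nothing.
It also fails if it takes over 72 s, if anything falls off the work surface, if the arm or the gripper's body presses on something with over 40 N, if the wrist force passes 120 N, or if a joint passes its speed limit or range.

### The arm

A 6-joint arm with a two-finger parallel gripper is mounted at the origin on the work surface. World frame = base frame: x ahead of the robot, y to its left, z up, the work surface at z = 0. Lengths are in m, angles in degrees, forces in N, time in s.
With the tool pointing down it reaches from about 0.4 to 0.825 m from the base axis. Payload 7 kg.
Tool frame: the origin (TCP) lies midway between the tips of the shut fingers; the grasp point (between the pads) lies r.hold_point_z behind it (r.hold_point_z is the distance from the TCP to the grasp point, in m); z points along the fingers, x is the direction in which the jaws open and shut, and the axes are right-handed (so a half turn about z gives the same grasp; the last joint's range is limited). The gripper opens to 88 mm and grips with 3 to 60 N. Pads are 19 mm wide; open, the fingers measure 130 mm over their backs; the gripper's body (78 mm by 193 mm) begins 47 mm behind the grasp point.
Start: joints at [-55.628, 20.546, 0.682, 0, -70.136, -16.507], TCP at [0.207, -0.642, 0.227] pointing down, gripper open.
Joint ranges: [-176.03, 176.03], [-82.01, 121.73], [-58.28, 71.71], [-173.87, 95.51], [-174.79, -0.11], [-173.66, 173.66]. Speed limits (degrees/s): [136.94, 136.94, 172.46, 180, 180, 180].

### API

Orientations are given as [roll, pitch, yaw] about the fixed x, y, z axes, in that order (R = Rz(yaw) Ry(pitch) Rx(roll)).
In Python, from plant import get_state, viewer, close_job, r gives the robot as it stands.
- The arm moves only by the tool apply_moves, never from a script. Its argument "plan" is a list of rows, each a list of 3 entries, a list of its own where there are three numbers: the closure in counts, from 0 (fully open) to 255 (shut), then the shift along the tool's x, y, z in units of 50 mm (1.0 is 50 mm), then the turn about the tool's z in units of 6 degrees (1.0 is 6 degrees). A call has 1 to 12 rows; each row shifts and turns the commanded pose from where the row before left it, along the tool's axes as they then stand; what a row does not reach is not made up. A row lasts 1/8 s, in which the tool goes at most 62.5 mm and 10.7 degrees, less where a joint would pass 70% of its speed; a pose out of reach is approached as far as the arm can. A call is refused whole if a number of a shift passes 1 or a number of a turn 1, either way. A call with a gripper value outside its range is refused whole. The fingers move at their own pace and stop on an object; "squeeze" is the grip in N (left out, the last holds). Time passes only in rows, so rows that do not move let the fingers close. It gives the time, the measured TCP pose, the force and the opening at its end, in the units of the state.
- get_state(): the state, without advancing time (a new reading comes with each control period).
- viewer.capture(name): name is "scene" or "top" or "wrist"; returns a dict with "frame" (420x560x3 uint8, blue, green, red), "K" (3x3 intrinsics, pixels), "R" (3x3) and "t" (3): a world point X has camera coordinates R X + t; the wrist camera has in their place "mount" (4x4, takes a point from camera to tool coordinates, whose origin is the TCP and whose axes are the tool frame's). Camera axes: x right, y down, z forward; pixel columns grow to the right and rows downward; lengths in m; the calibration is good to about 2 mm. A picture is of the moment at which its call begins: read the wrist's pose just before it. There is no depth.
- close_job(): hands the job in, once; it reports no verdict.
The state is a dict: "time_s": time; "joints": joint angles; "qd": joint speeds; "joint_torque": joint torques, N m; "tcp_pos": TCP position; "eef_rot": TCP orientation; "contact_force": force on the tool from outside, world axes, zero at the start; "moment": the same for the moment, N m; "gripper_width": finger opening in m.
Only numpy, scipy, OpenCV 4.12 (cv2) and the standard library are available. Lean on these libraries where they do the work, as an engineer would, in place of code of your own. Each camera call takes 0.05 s, during which the arm holds its last target.

## Working session

There is one attempt and no reset: what is moved stays moved. The work goes in short steps, Python scripts to look and compute and a tool call to move; the robot and the scene stay as the last step left them, time stands still between calls to the robot, and variables do not carry over. Pictures are saved under pics/ and viewed, and the job is handed in when it is done.

Besides the shell and the picture viewer there is one more tool, called after ">>>" as name([rows], argument=value, ...), one row to a line, values as JSON. apply_moves: Moves the arm, as the interface text tells. Its arguments: {"type":"object","properties":{"plan":{"type":"array","items":{"type":"array"}},"squeeze":{"type":"number"}},"required":["plan"]}

```bash
mkdir -p pics; ls
python3 - <<'E'
from plant import get_state, viewer, r
import cv2
print(get_state()); print(r.hold_point_z)
for n in ["scene","top","wrist"]:
    c=viewer.capture(n); cv2.imwrite(f"pics/a_{n}.png",c["frame"])
    print(n,{k:(v.tolist() if hasattr(v,'tolist') else v) for k,v in c.items() if k!="frame"})
E
```

```text
pics
{'time_s': 0.0, 'joints': array([-5.56286902e+01,  2.05898369e+01,  6.34359879e-01, -2.10171379e-02,
       -7.01359574e+01, -1.65076420e+01]), 'qd': array([-0.0160505 ,  0.01996003,  0.03974345,  0.03626402,  0.01346755,
        0.05205467]), 'joint_torque': array([ 1.33079542e-03, -5.82723355e+01,  2.93060428e+01,  6.99736252e+00,
        6.99873941e-03, -1.46209027e-04]), 'tcp_pos': array([ 0.20689658, -0.64199596,  0.22564236]), 'eef_rot': array([-1.79992960e+02, -9.32802296e-02,  1.07856505e+02]), 'contact_force': array([-0.88166087, -0.32105012,  0.11174701]), 'moment': array([0.01049342, 0.02091967, 0.02786629]), 'gripper_width': 0.08748082983019297}
0.0188
scene {'K': [[404.86712374566355, 0.0, 272.72426783845526], [0.0, 404.86712374566355, 208.159485674422], [0.0, 0.0, 1.0]], 'R': [[-0.8256481593342196, 0.5641768150128662, -0.0031045756478505567], [0.3669973488276508, 0.5328889254592447, -0.7624580900458511], [-0.4285067828418714, -0.6306614896478376, -0.6470301558147653]], 't': [0.40432440715343615, -0.12094303152047164, 1.3068507837353855]}
top {'K': [[525.6662779532674, 0.0, 283.7195613521509], [0.0, 525.6662779532674, 206.17956759504548], [0.0, 0.0, 1.0]], 'R': [[-0.015278659445937088, -0.9997677585746826, 0.015198403866532987], [-0.9929081950993186, 0.013378048368900462, -0.11812850598586537], [0.11789774667120807, -0.01689546496532516, -0.9928819993299591]], 't': [-0.012985205997473083, 0.4842278739898939, 1.5815505963790941]}
wrist {'K': [[360.3329311683635, 0.0, 282.8113339022534], [0.0, 360.3329311683635, 205.2392170728056], [0.0, 0.0, 1.0]], 'mount': [[0.9999985018689829, -0.0016073427624173375, 0.0006424243405930216, -0.0011357616071024923], [0.0013329609280065982, 0.9518367103314471, 0.30660251153663604, -0.08294751031165375], [-0.001104298398844381, -0.30660119587935836, 0.9518374268804485, -0.15890738789234357], [0.0, 0.0, 0.0, 1.0]]}
```

View pics/a_scene.png

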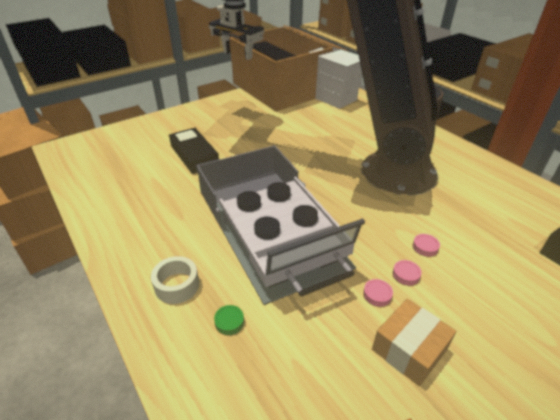

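View pics/a_top.png

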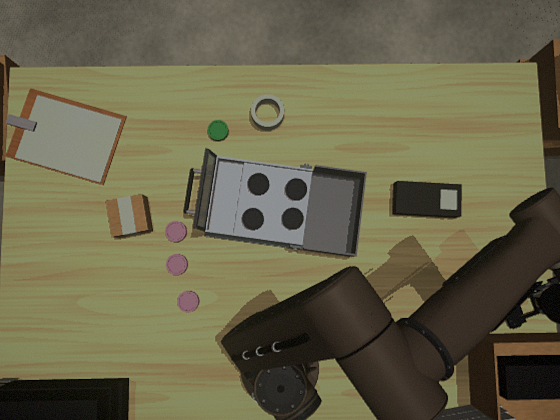

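View pics/a_wrist.png

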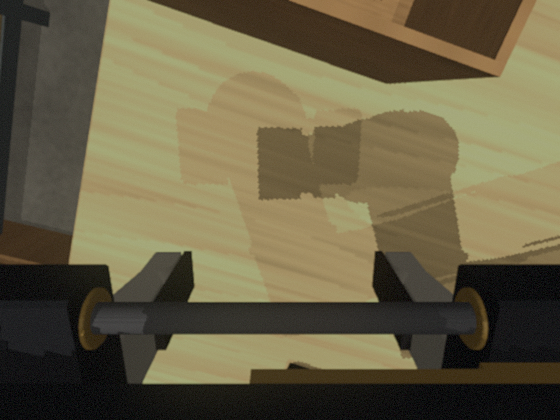

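Run:
```python
import cv2
a=cv2.imread("pics/a_top.png")[135:270,175:385]; cv2.imwrite("pics/b_top.png",cv2.resize(a,None,fx=3.8,fy=3.8,interpolation=cv2.INTER_CUBIC))
a=cv2.imread("pics/a_scene.png")[140:315,190:375]; cv2.imwrite("pics/b_scene.png",cv2.resize(a,None,fx=3.4,fy=3.4,interpolation=cv2.INTER_CUBIC))
```

```text
(no output)
```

View pics/b_top.png

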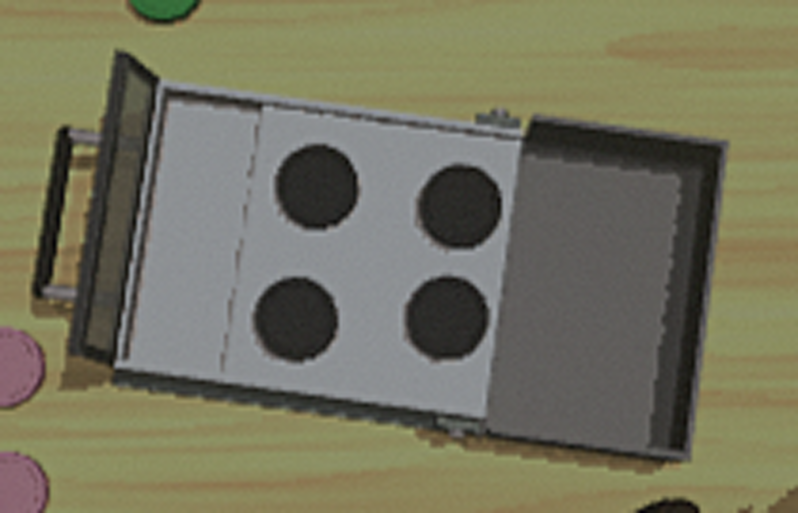

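View pics/b_scene.png

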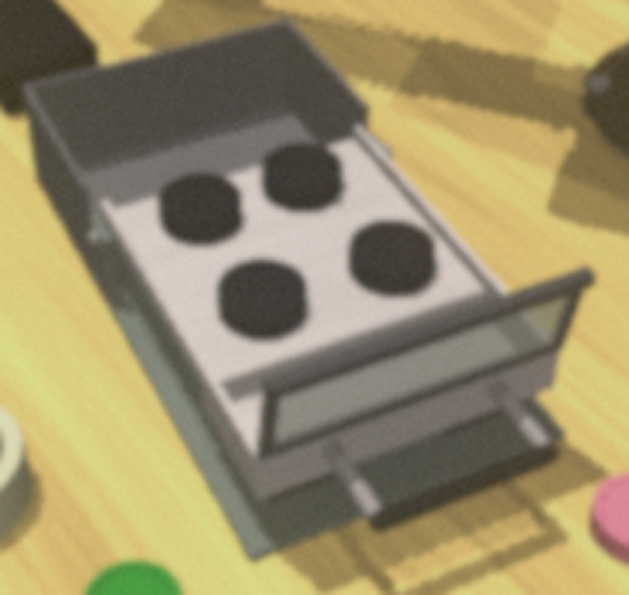

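```bash
cat > h.py <<'E'
import numpy as np, cv2
from scipy.optimize import least_squares
from plant import viewer,get_state,r
from scipy.spatial.transform import Rotation as Ro
def cam(n):
    c=viewer.capture(n); return c
def proj(c,X):
    p=np.asarray(c["R"])@X+np.asarray(c["t"]); q=np.asarray(c["K"])@p; return q[:2]/q[2]
E
cat > fit.py <<'E'
from h import *
T=cam("top");S=cam("scene")
t=lambda u,v:np.array([175+(u+.5)/3.8-.5,135+(v+.5)/3.8-.5])
s=lambda u,v:np.array([190+(u+.5)/3.4-.5,140+(v+.5)/3.4-.5])
cases=[(t(317,186),s(262,294)),(t(297,319),s(393,252)),(t(460,206),s(201,203)),(t(447,318),s(303,172))]
tri=[]
for a,b in cases:
    f=lambda X:np.r_[proj(T,X)-a,proj(S,X)-b]
    o=least_squares(f,[.5,0,.09]); tri.append(o.x); print(o.x.round(4),o.fun.round(1))
pts=[(T,t(65,133),(55,206,75)),(T,t(40,292),(-55,206,75)),(T,t(261,108),(108,56,75)),(T,t(222,370),(-108,56,75)),(T,t(523,137),(108,-150,75)),(T,t(487,418),(-108,-150,75)),
(S,s(378,510),(55,206,75)),(S,s(556,440),(-55,206,75))]
def W(p,P):
    x,y,z,a=p; P=np.array(P)/1000; c,q=np.cos(a),np.sin(a)
    return np.array([x+c*P[0]-q*P[1],y+q*P[0]+c*P[1],z+P[2]])
f=lambda p:np.concatenate([proj(c,W(p,P))-m for c,m,P in pts])
o=least_squares(f,[.5,0,0,0]);print(o.x, np.degrees(o.x[3]));print(o.fun.reshape(-1,2).round(1))
for X in tri:
    d=X[:2]-o.x[:2];a=o.x[3];print("stand",np.round([1000*(np.cos(a)*d[0]+np.sin(a)*d[1]),1000*(-np.sin(a)*d[0]+np.cos(a)*d[1]),X[2]*1000]))
E
python3 fit.py
```

```text
[0.5456 0.0562 0.0862] [-0.  0. -0. -0.]
[0.4411 0.0731 0.0864] [-0.2  0.2 -0.2 -0. ]
[ 0.528  -0.055   0.0873] [-0.1  0.1 -0.1 -0. ]
[ 0.4405 -0.0433  0.0864] [-0.1  0.1 -0.1 -0. ]
[ 0.49682633  0.05979441  0.00777298 -0.15653386] -8.968729607530596
[[-0.6  2.5]
 [-0.  -3. ]
 [ 0.4 -1.1]
 [-0.3  1.5]
 [-0.2  1. ]
 [-0.6 -1.2]
 [ 3.7 -1.9]
 [-4.1  1.3]]
stand [49.  4. 86.]
stand [-57.   4.  86.]
stand [  49. -109.   87.]
stand [ -40. -111.   86.]
```

```bash
python3 - <<'E'
s=open('fit.py').read().replace("(55,206","(63,206").replace("(-55,206","(-63,206")
open('fit.py','w').write(s)
E
python3 fit.py
```

```text
[0.5456 0.0562 0.0862] [-0.  0. -0. -0.]
[0.4411 0.0731 0.0864] [-0.2  0.2 -0.2 -0. ]
[ 0.528  -0.055   0.0873] [-0.1  0.1 -0.1 -0. ]
[ 0.4405 -0.0433  0.0864] [-0.1  0.1 -0.1 -0. ]
[ 0.49679894  0.05952886  0.00675498 -0.15347446] -8.793438972920537
[[-0.1  0.2]
 [-0.3 -0. ]
 [ 0.4 -1. ]
 [-0.1  1.6]
 [-0.2  0.9]
 [-0.4 -1.3]
 [ 0.5 -0.4]
 [-1.   0.2]]
stand [49.  4. 86.]
stand [-57.   5.  86.]
stand [  48. -108.   87.]
stand [ -40. -110.   86.]
```

Candidates: black cases on the deck, in the top picture, at crop pixels (317,186), (297,319), (460,206) and (447,318). Look-alikes are the green disc at full-image (218,130) and the pink discs at (176,231), (177,264) and (188,301), all off the tray. I choose the near pair, (317,186) and (297,319). The enlarged crop confirms both are black and on the deck next to the trough.

First move: turn the tool so its y axis lies along stand +y.

```bash
cat >> h.py <<'E'
P0=np.array([.4968,.0595]);A=-.1535
def w2s(X):
    d=np.asarray(X[:2])-P0;c,s=np.cos(A),np.sin(A)
    return np.array([1000*(c*d[0]+s*d[1]),1000*(-s*d[0]+c*d[1]),1000*X[2]])
def s2w(P):
    c,s=np.cos(A),np.sin(A);P=np.array(P)/1000
    return np.array([P0[0]+c*P[0]-s*P[1],P0[1]+s*P[0]+c*P[1],P[2]])
def rel(P):
    st=get_state();R=Ro.from_euler('xyz',st["eef_rot"],degrees=True).as_matrix()
    x=R[:,0]; print("tcp stand",w2s(st["tcp_pos"]).round(1),"toolx in stand deg",np.degrees(np.arctan2(x[1],x[0])-A).round(2),"F",st["contact_force"].round(1),"t",st["time_s"])
    print("units",((s2w(P)-st["tcp_pos"])@R/.05).round(3))
E
python3 -c "
from h import *
rel((-4,-52,225))"
```

```text
tcp stand [-179.1 -737.9  226.3] toolx in stand deg 116.66 F [-0.7  0.3 -0.2] t 0.35
units [10.689  9.284  0.03 ]
```

>>> apply_moves([
  [0,[0,0,0],-1],
  [0,[0,0,0],-1],
  [0,[0,0,0],-1],
  [0,[0,0,0],-1],
  [0,[0,0,0],-1],
  [0,[0,0,0],-1],
  [0,[0,0,0],-1],
  [0,[0,0,0],-1],
  [0,[0,0,0],-1],
  [0,[0,0,0],-1],
  [0,[0,0,0],-0.55],
  [0,[0,0,0],0],
])

```text
time_s: 1.85
tcp_pos: [0.207, -0.6424, 0.2265]
eef_rot: [180.0, -0.0, 171.1]
contact_force: [0.4, 0.4, -0.7]
gripper_width: 0.0874
```

```bash
python3 -c "
from h import *
rel((-4,-52,225))"
```

```text
tcp stand [-179.  -737.9  226.5] toolx in stand deg 179.93 F [ 0.4  0.4 -0.7] t 1.85
units [-3.485 13.723  0.031]
```

>>> apply_moves([
  [0,[-0.25,0.5,0],0],
  [0,[-0.3,1,0],0],
  [0,[-0.3,1,0],0],
  [0,[-0.3,1,0],0],
  [0,[-0.3,1,0],0],
  [0,[-0.3,1,0],0],
  [0,[-0.3,1,0],0],
  [0,[-0.3,1,0],0],
  [0,[-0.3,1,0],0],
  [0,[-0.3,1,0],0],
  [0,[-0.3,1,0],0],
  [0,[-0.2,1,0],0],
])

```text
time_s: 3.35
tcp_pos: [0.4665, -0.099, 0.2269]
eef_rot: [180.0, 0.1, 171.1]
contact_force: [0.7, -0.6, -0.1]
gripper_width: 0.0876
```

>>> apply_moves([
  [0,[0,1,0],0],
  [0,[0,1,0],0],
  [0,[0,0.6,0],0],
  [0,[0,0.1,0],0],
  [0,[0,0,0],0],
  [0,[0,0,0],0],
])

```text
time_s: 4.1
tcp_pos: [0.4864, 0.0318, 0.2266]
eef_rot: [-180.0, -0.0, 171.1]
contact_force: [0.3, 0.0, 0.4]
gripper_width: 0.0878
```

```bash
python3 -c "
from h import *
rel((-4,-52,80))
for n in ['scene','wrist','top']: cv2.imwrite('pics/c_%s.png'%n,cam(n)['frame'])"
```

```text
tcp stand [ -6.1 -29.  226.6] toolx in stand deg 179.88 F [0.3 0.  0.4] t 4.1
units [-0.042 -0.461  2.932]
```

View pics/c_wrist.png

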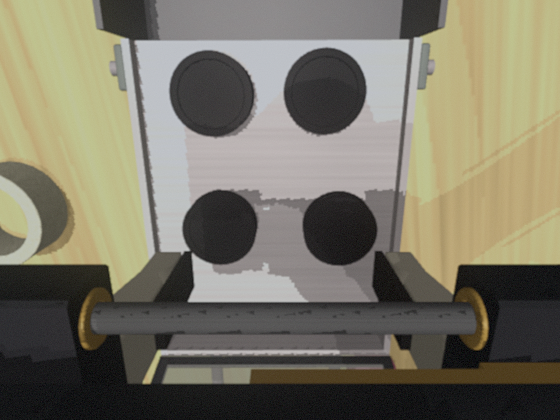

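View pics/c_scene.png

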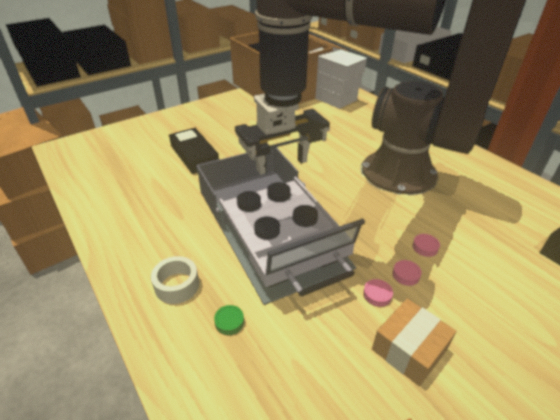

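```bash
cat >> h.py <<'E'
def wray(u,v,z):
    st=get_state();c=viewer.capture("wrist");M=np.asarray(c["mount"]);K=np.asarray(c["K"])
    R=Ro.from_euler('xyz',st["eef_rot"],degrees=True).as_matrix()
    d=R@M[:3,:3]@np.linalg.solve(K,[u,v,1]);o=R@M[:3,3]+st["tcp_pos"]
    return w2s(o+d*(z-o[2])/d[2])
E
python3 -c "
from h import *
for p in [(220,227),(340,228),(211,93),(326,91)]: print(wray(*p,.095))
for p in [(135,40),(412,40)]: print(wray(*p,.075))"
```

```text
[49.40332886  0.24121106 95.        ]
[-54.28379845   1.61019301  95.        ]
[  50.08373752 -110.04009705   95.        ]
[ -38.37397889 -111.1307191    95.        ]
[ 111.36887798 -149.70704182   75.        ]
[-107.09244565 -148.98041554   75.        ]
```

>>> apply_moves([
  [0,[-0.04,-0.3,0],0],
  [0,[0,-0.2,0],0],
  [0,[0,0,0.6],0],
  [0,[0,0,0.8],0],
  [0,[0,0,0.6],0],
  [0,[0,0,0.4],0],
  [0,[0,0,0.2],0],
  [0,[0,0,0],0],
])

```text
time_s: 5.55
tcp_pos: [0.4845, 0.0072, 0.0963]
eef_rot: [-180.0, -0.0, 171.1]
contact_force: [0.5, -0.1, 0.9]
gripper_width: 0.0875
```

```bash
python3 -c "
from h import *
rel((-4,-52,80))
for n in ['scene','wrist','top']: cv2.imwrite('pics/d_%s.png'%n,cam(n)['frame'])"
```

```text
tcp stand [ -4.1 -53.5  96.3] toolx in stand deg 179.94 F [ 0.5 -0.1  0.9] t 5.55
units [-0.003  0.031  0.327]
```

View pics/d_wrist.png

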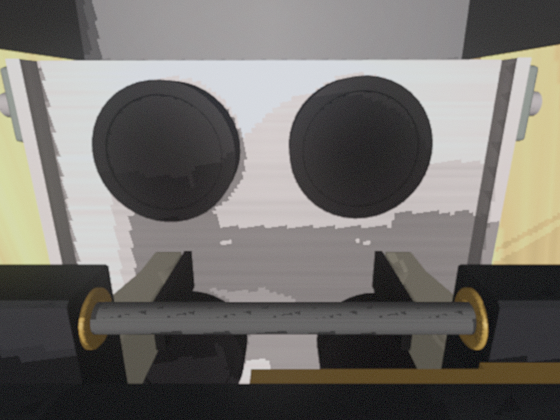

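View pics/d_scene.png

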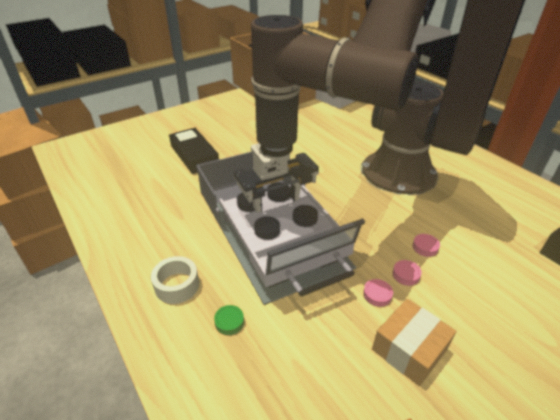

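Run:
```python
import cv2
a=cv2.imread("pics/d_scene.png")[140:270,190:360]; cv2.imwrite("pics/e_scene.png",cv2.resize(a,None,fx=4.5,fy=4.5,interpolation=cv2.INTER_CUBIC))
```

```text
(no output)
```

View pics/e_scene.png

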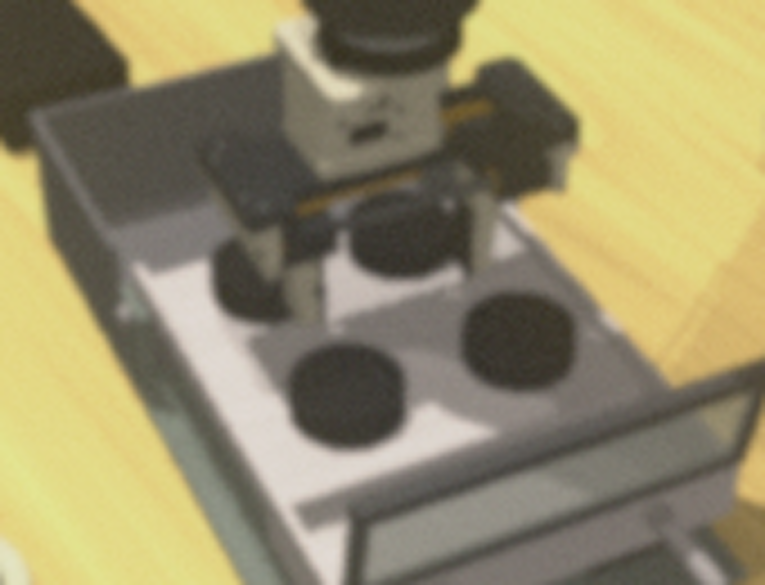

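>>> apply_moves([
  [150,[-0.5,0,0],0],
  [150,[-0.54,0,0],0],
  [150,[0,0,0.2],0],
  [150,[0,0,0.12],0],
  [150,[0,0,0],0],
  [150,[0,0,0],0],
])

```text
time_s: 6.45
tcp_pos: [0.5359, -0.0002, 0.0809]
eef_rot: [180.0, 0.0, 171.2]
contact_force: [-0.3, 0.0, 0.3]
gripper_width: 0.0376
```

```bash
python3 -c "
from h import *
rel((48,56,80))
cv2.imwrite('pics/f_wrist.png',cam('wrist')['frame'])
a=cam('scene')['frame'][140:270,190:360]; cv2.imwrite('pics/f_scene.png',cv2.resize(a,None,fx=4.5,fy=4.5,interpolation=cv2.INTER_CUBIC))"
```

```text
tcp stand [ 47.7 -53.   80.9] toolx in stand deg 179.98 F [-0.3  0.   0.3] t 6.45
units [-0.005  2.181  0.019]
```

View pics/f_wrist.png

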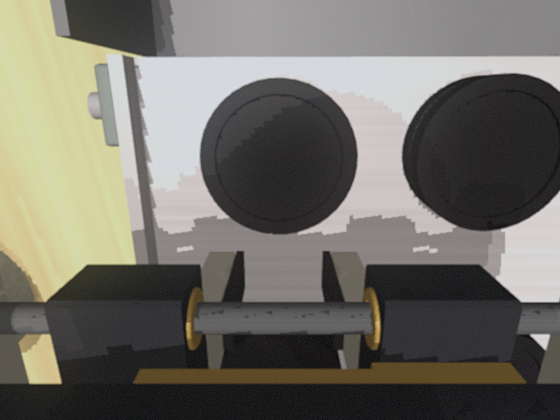

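View pics/f_scene.png

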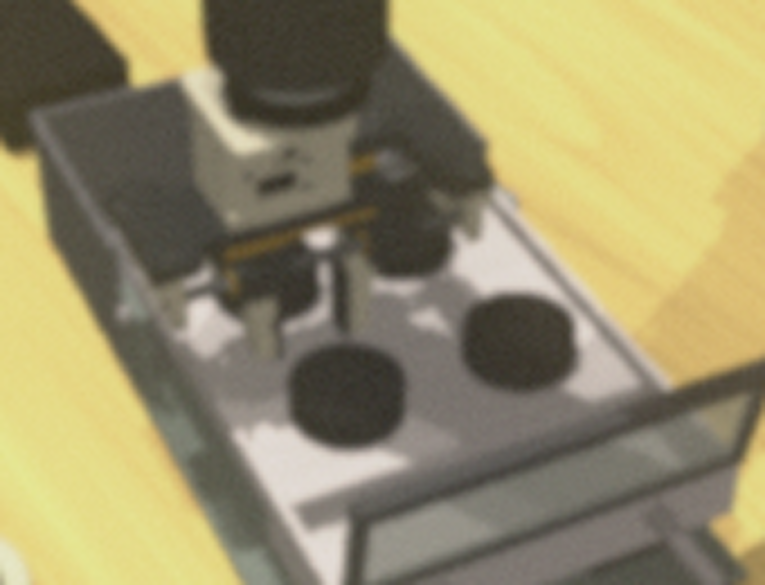

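>>> apply_moves([
  [150,[0,0.2,0],0],
  [150,[0,0.16,0],0],
  [150,[0,0.16,0],0],
  [150,[0,0.16,0],0],
  [150,[0,0.16,0],0],
  [150,[0,0.16,0],0],
  [150,[0,0.16,0],0],
  [150,[0,0.16,0],0],
  [150,[0,0.16,0],0],
  [150,[0,0.16,0],0],
  [150,[0,0.16,0],0],
  [150,[0,0.16,0],0],
])

```text
time_s: 8.05
tcp_pos: [0.5512, 0.097, 0.0805]
eef_rot: [180.0, -0.0, 171.2]
contact_force: [-0.8, 0.1, 0.2]
gripper_width: 0.0362
```

```bash
python3 -c "
from h import *
rel((48,56,80))
cv2.imwrite('pics/g_wrist.png',cam('wrist')['frame'])
a=cam('scene')['frame'][140:270,190:360]; cv2.imwrite('pics/g_scene.png',cv2.resize(a,None,fx=4.5,fy=4.5,interpolation=cv2.INTER_CUBIC))"
```

```text
tcp stand [48.  45.4 80.5] toolx in stand deg 179.96 F [-0.8  0.1  0.2] t 8.05
units [0.    0.212 0.011]
```

View pics/g_scene.png

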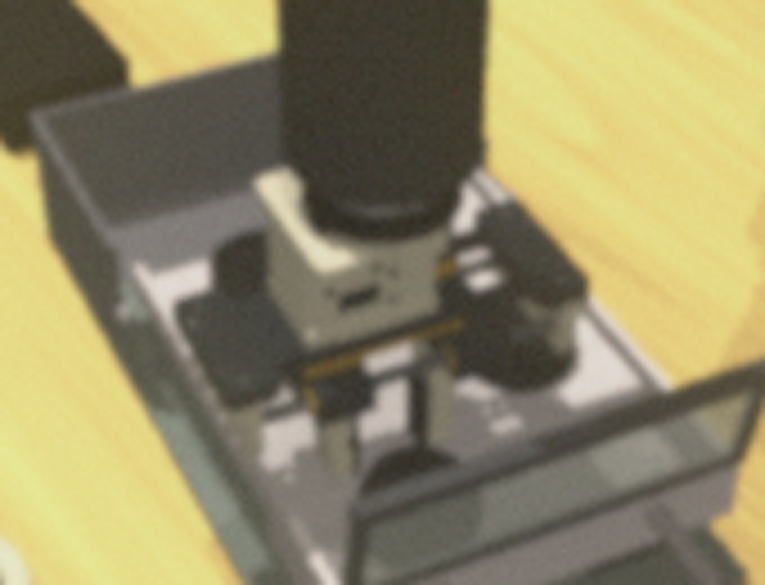

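>>> apply_moves([
  [150,[0,0.1,0],0],
  [150,[0,0.1,0],0],
  [150,[0,0.1,0],0],
  [150,[0,0.1,0],0],
  [150,[0,0,0],0],
])

```text
time_s: 8.78
tcp_pos: [0.5543, 0.1166, 0.0806]
eef_rot: [180.0, 0.0, 171.2]
contact_force: [-0.1, -0.4, -0.6]
gripper_width: 0.0361
```

```bash
python3 -c "
from h import *
rel((48,56,80))
a=cam('top')['frame'][135:270,175:385]; cv2.imwrite('pics/h_top.png',cv2.resize(a,None,fx=3.8,fy=3.8))
a=cam('scene')['frame'][140:270,190:360]; cv2.imwrite('pics/h_scene.png',cv2.resize(a,None,fx=4.5,fy=4.5,interpolation=cv2.INTER_CUBIC))"
```

```text
tcp stand [48.1 65.3 80.6] toolx in stand deg 179.98 F [-0.1 -0.4 -0.6] t 8.775
units [ 0.002 -0.185  0.011]
```

View pics/h_scene.png

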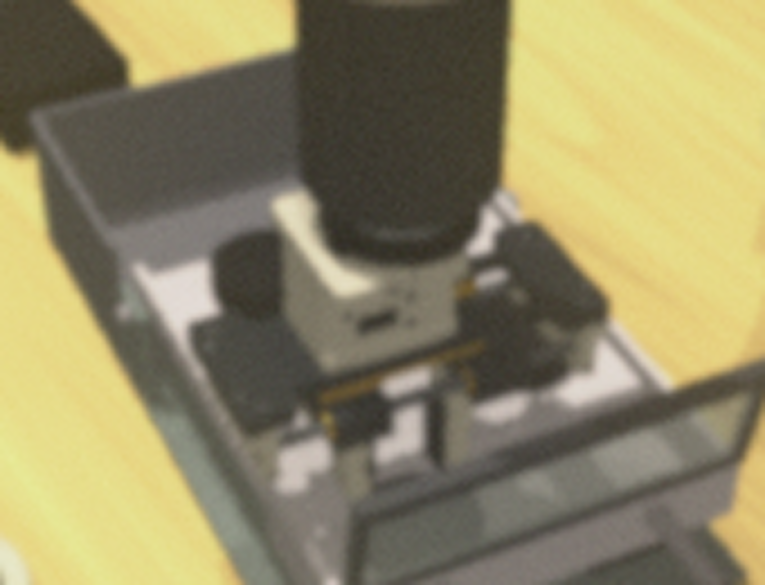

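View pics/h_top.png

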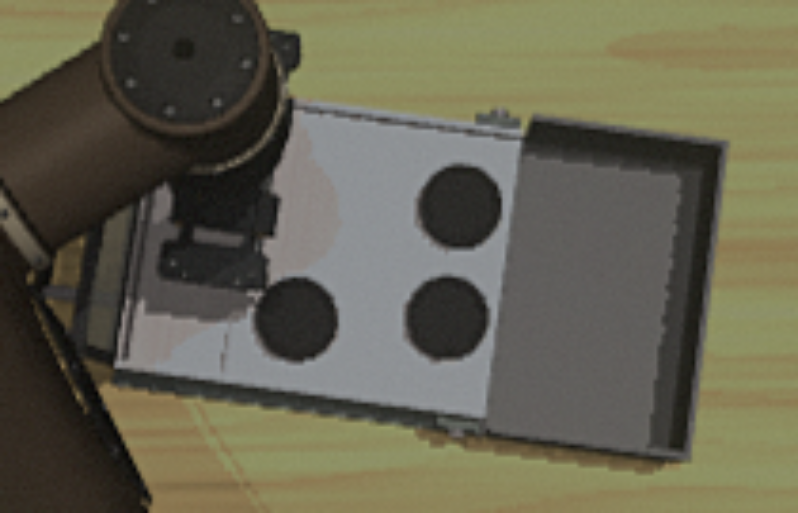

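>>> apply_moves([
  [150,[0,0,-0.3],0],
  [150,[0,0,-0.4],0],
  [150,[0.5,-0.6,0],0],
  [150,[0.6,-0.7,0],0],
  [150,[0.6,-0.7,0],0],
  [150,[0.38,-0.36,0],0],
  [150,[0,0,0.4],0],
  [150,[0,0,0.3],0],
  [150,[0,0,0],0],
])

```text
time_s: 10.0
tcp_pos: [0.433, 0.0153, 0.0808]
eef_rot: [-180.0, -0.0, 171.2]
contact_force: [0.5, -0.0, 0.1]
gripper_width: 0.0362
```

```bash
python3 -c "
from h import *
rel((-56,-53,80))
a=cam('top')['frame'][135:270,175:385]; cv2.imwrite('pics/i_top.png',cv2.resize(a,None,fx=3.8,fy=3.8))
a=cam('scene')['frame'][140:315,190:375]; cv2.imwrite('pics/i_scene.png',cv2.resize(a,None,fx=3.4,fy=3.4,interpolation=cv2.INTER_CUBIC))"
```

```text
tcp stand [-56.3 -53.4  80.8] toolx in stand deg 179.95 F [ 0.5 -0.   0.1] t 10.0
units [-0.006  0.008  0.016]
```

View pics/i_scene.png

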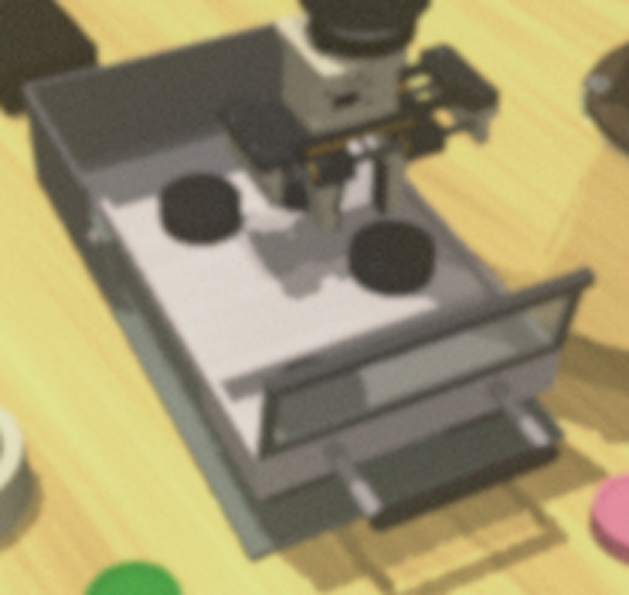

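View pics/i_top.png

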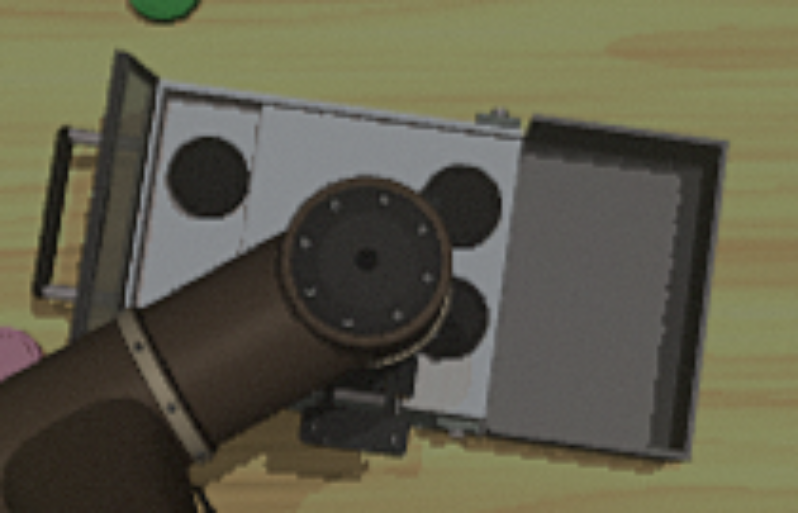

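First case is flat in the trough, at top-crop (208,176). The second is centred ahead of the fingers, so I repeat the push.

>>> apply_moves([
  [150,[0,0.2,0],0],
  [150,[0,0.16,0],0],
  [150,[0,0.16,0],0],
  [150,[0,0.16,0],0],
  [150,[0,0.16,0],0],
  [150,[0,0.16,0],0],
  [150,[0,0.16,0],0],
  [150,[0,0.16,0],0],
  [150,[0,0.16,0],0],
  [150,[0,0.16,0],0],
  [150,[0,0.16,0],0],
  [150,[0,0.16,0],0],
])

```text
time_s: 11.6
tcp_pos: [0.4484, 0.113, 0.0806]
eef_rot: [180.0, 0.0, 171.2]
contact_force: [0.7, 0.3, 0.1]
gripper_width: 0.0362
```

>>> apply_moves([
  [150,[0,0.1,0],0],
  [150,[0,0.1,0],0],
  [150,[0,0.1,0],0],
  [150,[0,0.1,0],0],
  [150,[0,0,0],0],
  [150,[0,0,-0.4],0],
  [150,[0,0,-0.8],0],
  [150,[0,-0.5,-1],0],
  [150,[0,-1,-0.8],0],
  [150,[0,-1,0],0],
  [150,[0,0,0],0],
])

```text
time_s: 12.98
tcp_pos: [0.4315, 0.0076, 0.2302]
eef_rot: [179.9, 0.1, 171.0]
contact_force: [0.1, -0.1, -0.6]
gripper_width: 0.0362
```

```bash
python3 -c "
from h import *
rel((0,200,235))
a=cam('top')['frame'][135:270,175:385]; cv2.imwrite('pics/j_top.png',cv2.resize(a,None,fx=3.8,fy=3.8))
a=cam('scene')['frame'][140:315,190:375]; cv2.imwrite('pics/j_scene.png',cv2.resize(a,None,fx=3.4,fy=3.4,interpolation=cv2.INTER_CUBIC))"
```

```text
tcp stand [-56.6 -61.3 230.2] toolx in stand deg 179.77 F [ 0.1 -0.1 -0.6] t 12.975
units [-1.11   5.231 -0.09 ]
```

View pics/j_scene.png

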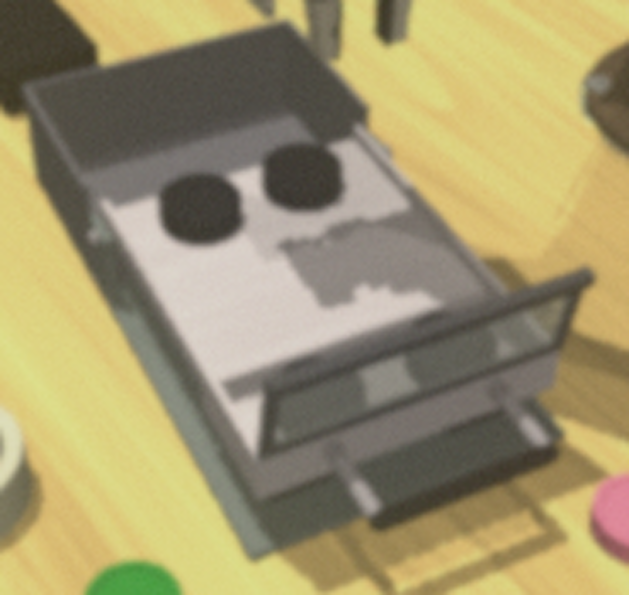

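View pics/j_top.png

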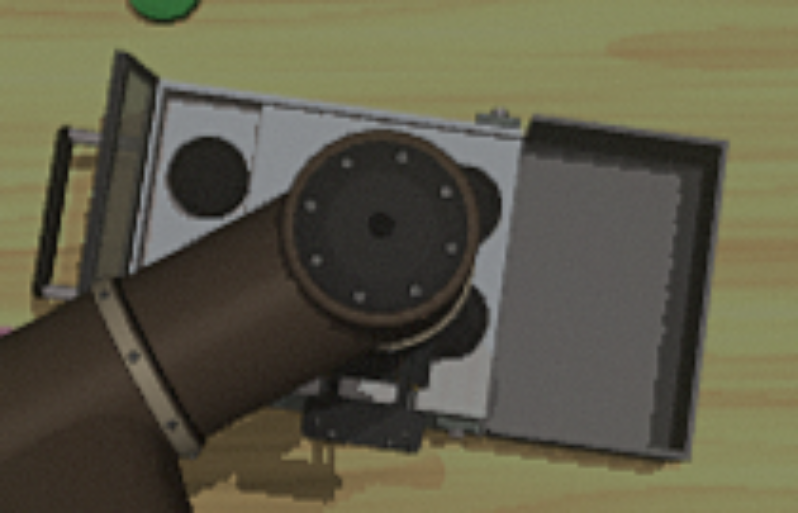

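Run:
```python
from h import *
T=cam("top");S=cam("scene")
t=lambda u,v:np.array([175+(u+.5)/3.8-.5,135+(v+.5)/3.8-.5])
s=lambda u,v:np.array([190+(u+.5)/3.4-.5,140+(v+.5)/3.4-.5])
for a,b in [(t(119,52),s(263,390)),(t(74,352),s(592,274))]:
    o=least_squares(lambda X:np.r_[proj(T,X)-a,proj(S,X)-b],[.5,.2,.1]);print(w2s(o.x),o.fun.round(1))
```

```text
[117.46736145 158.91427983 166.88678897] [ 0.5 -0.6  0.5  0.1]
[-111.34170959  158.43446355  167.99380991] [-0.4  0.3 -0.4 -0. ]
```

>>> apply_moves([
  [150,[-0.1,0.5,0],0],
  [150,[-0.3,1,0],0],
  [150,[-0.3,1,0],0],
  [150,[-0.3,1,0],0],
  [150,[-0.13,1,0],0],
  [150,[0,0.53,0],0],
  [150,[0,0,0.6],0],
  [150,[0,0,0.8],0],
  [150,[0,0,0.4],0],
  [150,[0,0,0],0],
])

```text
time_s: 14.42
tcp_pos: [0.5256, 0.2494, 0.1377]
eef_rot: [-179.8, -0.2, 171.2]
contact_force: [-0.2, 0.3, 0.2]
gripper_width: 0.0365
```

```bash
python3 -c "
from h import *
rel((0,130,140))
a=cam('scene')['frame'][140:315,190:375]; cv2.imwrite('pics/k_scene.png',cv2.resize(a,None,fx=3.4,fy=3.4,interpolation=cv2.INTER_CUBIC))"
```

```text
tcp stand [ -0.6 192.1 137.7] toolx in stand deg 180.0 F [-0.2  0.3  0.2] t 14.425
units [-0.011 -1.243 -0.041]
```

View pics/k_scene.png

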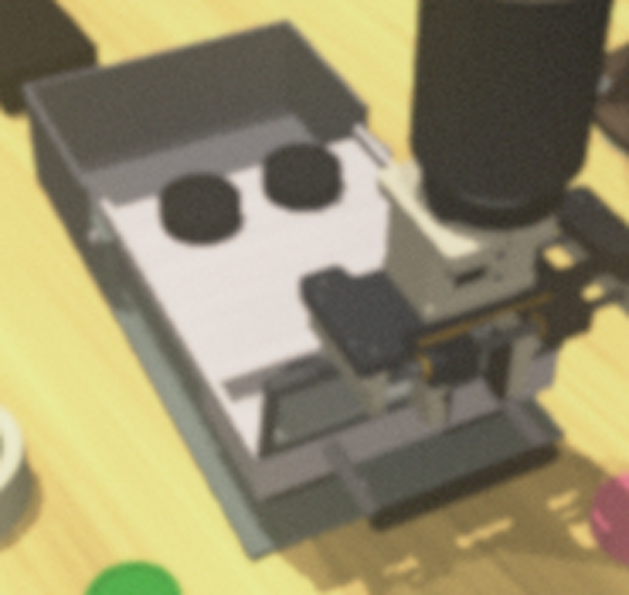

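>>> apply_moves([
  [150,[0,-0.2,0],0],
  [150,[0,-0.16,0],0],
  [150,[0,-0.16,0],0],
  [150,[0,-0.16,0],0],
  [150,[0,-0.16,0],0],
  [150,[0,-0.16,0],0],
  [150,[0,-0.16,0],0],
])

```text
time_s: 15.35
tcp_pos: [0.5176, 0.1918, 0.1393]
eef_rot: [-180.0, -0.0, 171.2]
contact_force: [-0.2, 1.6, -1.0]
gripper_width: 0.0362
```

>>> apply_moves([
  [150,[0,-0.16,0],0],
  [150,[0,-0.16,0],0],
  [150,[0,-0.16,0],0],
  [150,[0,-0.16,0],0],
  [150,[0,-0.1,0],0],
  [150,[0,0,0],0],
])

```text
time_s: 16.1
tcp_pos: [0.5121, 0.1552, 0.1397]
eef_rot: [-180.0, -0.0, 171.1]
contact_force: [-0.2, -0.7, -0.8]
gripper_width: 0.036
```

```bash
python3 -c "
from h import *
rel((0,68,165))
a=cam('scene')['frame'][140:315,190:375]; cv2.imwrite('pics/l_scene.png',cv2.resize(a,None,fx=3.4,fy=3.4,interpolation=cv2.INTER_CUBIC))"
```

```text
tcp stand [  0.5  97.  139.7] toolx in stand deg 179.94 F [-0.2 -0.7 -0.8] t 16.1
units [ 0.01  -0.58  -0.507]
```

View pics/l_scene.png

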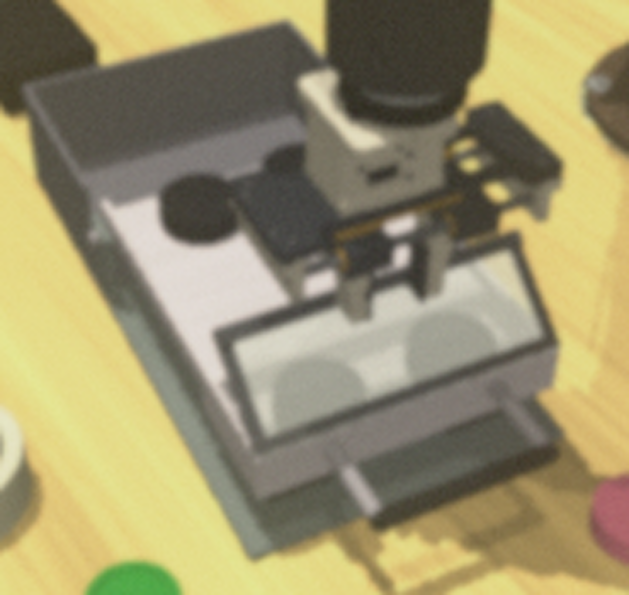

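>>> apply_moves([
  [150,[0,0.1,-0.3],0],
  [150,[0,0,-0.4],0],
  [150,[0,-0.4,0],0],
  [150,[0,-0.28,0],0],
  [150,[0,0,0.3],0],
  [150,[0,0,0.3],0],
  [150,[0,0,0.2],0],
  [150,[0,0,0.2],0],
  [150,[0,0,0.2],0],
  [150,[0,0,0.1],0],
  [150,[0,0,0.1],0],
  [150,[0,0,0],0],
])

```text
time_s: 17.65
tcp_pos: [0.5078, 0.1272, 0.1044]
eef_rot: [-180.0, -0.0, 171.2]
contact_force: [0.6, -0.3, -0.3]
gripper_width: 0.036
```

```bash
python3 -c "
from h import *
rel((0,68,97))
a=cam('scene')['frame'][140:315,190:375]; cv2.imwrite('pics/m_scene.png',cv2.resize(a,None,fx=3.4,fy=3.4,interpolation=cv2.INTER_CUBIC))"
```

```text
tcp stand [  0.5  68.6 104.4] toolx in stand deg 179.96 F [ 0.6 -0.3 -0.3] t 17.65
units [ 0.009 -0.012  0.147]
```

View pics/m_scene.png

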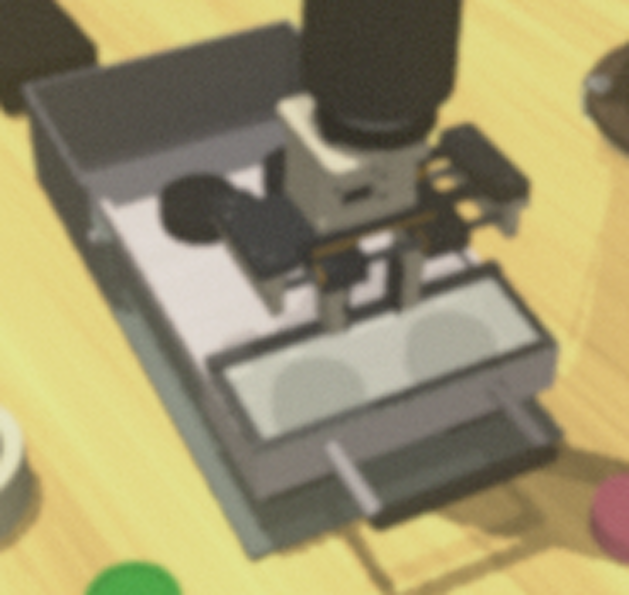

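>>> apply_moves([
  [150,[0,0,0.05],0],
  [150,[0,0,0.05],0],
  [150,[0,0,0.04],0],
  [150,[0,0,0],0],
])

```text
time_s: 18.2
tcp_pos: [0.5078, 0.1272, 0.0975]
eef_rot: [-180.0, -0.0, 171.2]
contact_force: [0.7, 0.3, -0.2]
gripper_width: 0.0362
```

>>> apply_moves([
  [150,[0,0,0.02],0],
  [150,[0,0,0.02],0],
  [150,[0,0,0],0],
])

```text
time_s: 18.58
tcp_pos: [0.5079, 0.1272, 0.0969]
eef_rot: [180.0, 0.0, 171.2]
contact_force: [-4.9, -0.1, 14.2]
gripper_width: 0.0357
```

>>> apply_moves([
  [150,[0,0,0.01],0],
  [150,[0,0,0],0],
  [150,[0,0,-0.2],0],
  [150,[0,0,-0.6],0],
  [150,[0,0,-1],0],
  [150,[0,0,-1],0],
  [150,[0,0,0],0],
])

```text
time_s: 19.45
tcp_pos: [0.5099, 0.1282, 0.2397]
eef_rot: [179.7, 0.4, 171.2]
contact_force: [0.3, 1.0, -0.5]
gripper_width: 0.0363
```

```bash
python3 -c "
from h import *
rel((0,206,240))
cv2.imwrite('pics/n_wrist.png',cam('wrist')['frame'])
a=cam('scene')['frame'][140:315,190:375]; cv2.imwrite('pics/n_scene.png',cv2.resize(a,None,fx=3.4,fy=3.4,interpolation=cv2.INTER_CUBIC))"
```

```text
tcp stand [  2.5  69.9 239.7] toolx in stand deg 179.98 F [ 0.3  1.  -0.5] t 19.45
units [0.05  2.723 0.006]
```

View pics/n_scene.png

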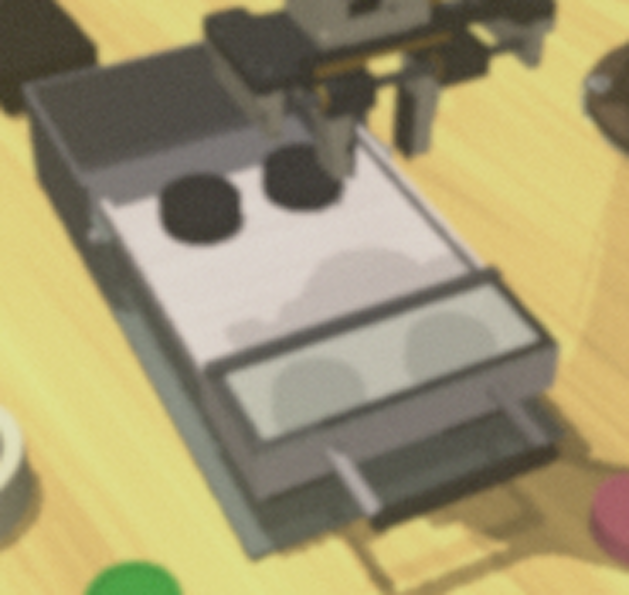

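>>> apply_moves([
  [115,[0,0.6,0],0],
  [115,[0.05,0.9,0],1],
  [115,[0,0,0],1],
  [115,[0,0,0],1],
  [115,[0,0,0],1],
  [115,[0,0,0],1],
  [115,[0,0,0],1],
  [115,[0,0,0],1],
  [115,[0,0,0],1],
  [115,[0,0,0],1],
  [115,[0,0,0],1],
  [115,[0,0,0],1],
])

```text
time_s: 21.05
tcp_pos: [0.5162, 0.2013, 0.2334]
eef_rot: [-179.8, 0.1, 105.0]
contact_force: [0.5, -1.0, -0.3]
gripper_width: 0.048
```

>>> apply_moves([
  [115,[0,0,0],1],
  [115,[0,0,0],1],
  [115,[0,0,0],1],
  [115,[0,0,0],1],
  [115,[0,0,0],0],
  [115,[0,0,0],0],
])

```text
time_s: 21.8
tcp_pos: [0.5166, 0.2015, 0.2343]
eef_rot: [-179.9, 0.1, 81.3]
contact_force: [-0.2, 1.0, 0.5]
gripper_width: 0.0482
```

```bash
python3 -c "
from h import *
rel((0,206,75-18.8))
print(get_state()['joints'])
cv2.imwrite('pics/o_wrist.png',cam('wrist')['frame'])"
```

```text
tcp stand [ -2.1 143.3 234.3] toolx in stand deg 90.09 F [-0.2  1.   0.5] t 21.8
units [1.257 0.048 3.561]
[ 4.15384500e+01  8.97907323e+00 -1.39575371e+01 -7.69568522e-03
 -6.71461589e+01 -1.40243486e+02]
```

View pics/o_wrist.png

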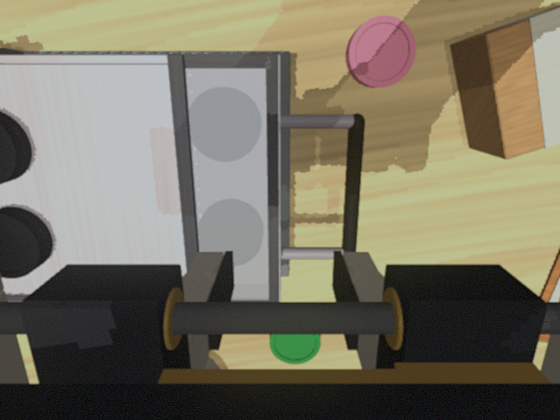

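```bash
python3 -c "
from h import *
for p in [(357,125),(350,245),(355,185)]: print(wray(*p,.082),wray(*p,.075))"
```

```text
[-55.92907382 205.66775609  82.        ] [-55.15849129 207.22024262  75.        ]
[ 55.16010971 206.21294805  82.        ] [ 58.38977878 207.67382397  75.        ]
[ -2.97526269 207.52520794  82.        ] [ -1.13567386 208.99536567  75.        ]
```

>>> apply_moves([
  [115,[0.6,0.05,0],0],
  [115,[0.6,0,0],0],
  [115,[0.06,0,0.5],0],
  [115,[0,0,0.5],0],
  [115,[0,0,0],0],
  [115,[0,0,0],0],
])

```text
time_s: 22.9
tcp_pos: [0.5295, 0.2646, 0.1859]
eef_rot: [180.0, -0.0, 81.2]
contact_force: [0.0, -0.3, 0.7]
gripper_width: 0.0481
```

```bash
python3 -c "
from h import *
rel((0,206,75-18.8))
print(get_state()['joints'])
cv2.imwrite('pics/p_wrist.png',cam('wrist')['frame'])"
```

```text
tcp stand [  1.  207.6 185.9] toolx in stand deg 90.01 F [ 0.  -0.3  0.7] t 22.9
units [-0.033 -0.022  2.593]
[ 4.54711596e+01  1.44648893e+01 -1.35159309e+01  3.26086394e-02
 -6.19853435e+01 -1.44271434e+02]
```

View pics/p_wrist.png

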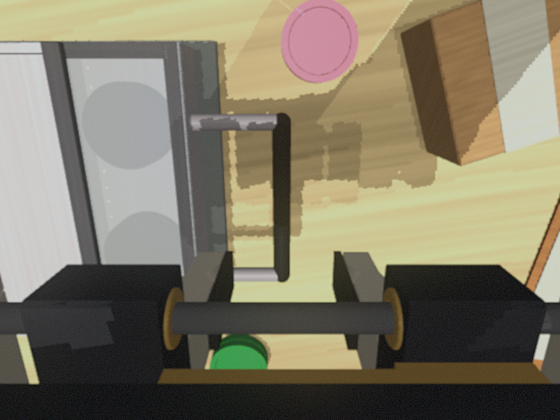

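>>> apply_moves([
  [115,[0,0,0.5],0],
  [115,[0,0,0.7],0],
  [115,[0,0,0.6],0],
  [115,[0,0,0.4],0],
  [115,[0,0,0.25],0],
  [115,[0,0,0.12],0],
  [115,[0,0,0],0],
])

```text
time_s: 23.82
tcp_pos: [0.5293, 0.2638, 0.057]
eef_rot: [180.0, -0.0, 81.2]
contact_force: [0.2, 0.3, 0.3]
gripper_width: 0.0482
```

```bash
python3 -c "
from h import *
rel((0,206,75-18.8))
a=cam('scene')['frame'][140:330,190:400]; cv2.imwrite('pics/q_scene.png',cv2.resize(a,None,fx=3,fy=3,interpolation=cv2.INTER_CUBIC))"
```

```text
tcp stand [  0.9 206.8  57. ] toolx in stand deg 89.96 F [0.2 0.3 0.3] t 23.825
units [-0.017 -0.018  0.016]
```

View pics/q_scene.png

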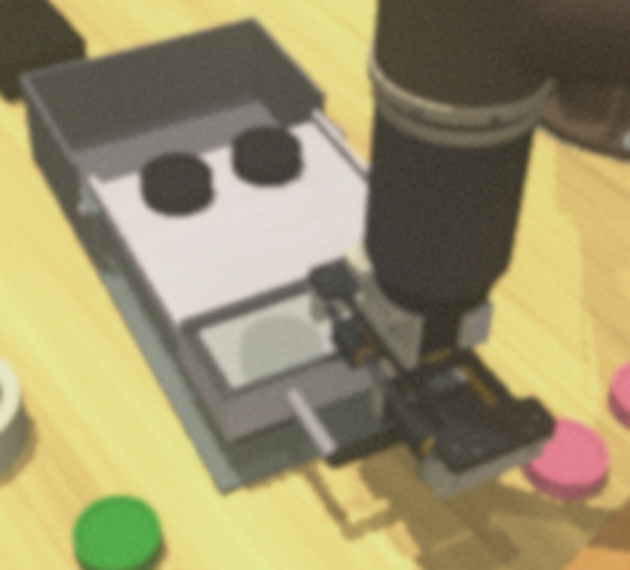

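Straddling the bar. Close with a moderate squeeze.

>>> apply_moves([
  [160,[0,0,0],0],
  [200,[0,0,0],0],
  [255,[0,0,0],0],
  [255,[0,0,0],0],
  [255,[0,0,0],0],
], squeeze=20)

```text
time_s: 24.5
tcp_pos: [0.529, 0.2635, 0.0567]
eef_rot: [180.0, 0.0, 81.2]
contact_force: [0.2, -1.6, 1.9]
gripper_width: 0.0132
```

```bash
python3 -c "
import numpy as np
ph0=np.arcsin(6/336)
p=None
for a in np.arange(0,.56,.03):
    q=336*np.array([np.cos(a+ph0),np.sin(a+ph0)])
    if p is not None: print(round(a,2),((q-p)/50*[1,-1]).round(3))
    p=q
"
```

```text
0.03 [-0.007 -0.201]
0.06 [-0.013 -0.201]
0.09 [-0.019 -0.201]
0.12 [-0.025 -0.2  ]
0.15 [-0.031 -0.199]
0.18 [-0.037 -0.198]
0.21 [-0.043 -0.197]
0.24 [-0.048 -0.196]
0.27 [-0.054 -0.194]
0.3 [-0.06  -0.192]
0.33 [-0.066 -0.191]
0.36 [-0.072 -0.188]
0.39 [-0.077 -0.186]
0.42 [-0.083 -0.184]
0.45 [-0.088 -0.181]
0.48 [-0.094 -0.179]
0.51 [-0.099 -0.176]
0.54 [-0.104 -0.173]
```

>>> apply_moves([
  [255,[-0.007,0,-0.2],0],
  [255,[-0.013,0,-0.2],0],
  [255,[-0.019,0,-0.2],0],
  [255,[-0.025,0,-0.2],0],
  [255,[-0.03,0,-0.2],0],
  [255,[-0.037,0,-0.2],0],
  [255,[0,0,0],0],
])

```text
time_s: 25.38
tcp_pos: [0.528, 0.2571, 0.1175]
eef_rot: [180.0, -0.0, 81.2]
contact_force: [1.3, 1.2, -4.8]
gripper_width: 0.0134
```

```bash
python3 -c "
from h import *
rel((0,206,75-18.8))
print(get_state()['moment'],get_state()['gripper_width'])
a=cam('scene')['frame'][120:330,190:400]; cv2.imwrite('pics/r_scene.png',cv2.resize(a,None,fx=2.8,fy=2.8,interpolation=cv2.INTER_CUBIC))"
```

```text
tcp stand [  0.6 200.1 117.5] toolx in stand deg 89.95 F [ 1.3  1.2 -4.8] t 25.375
units [ 0.118 -0.013  1.226]
[ 0.4613151  -0.31159934 -0.05661288] 0.013382752128395209
```

View pics/r_scene.png

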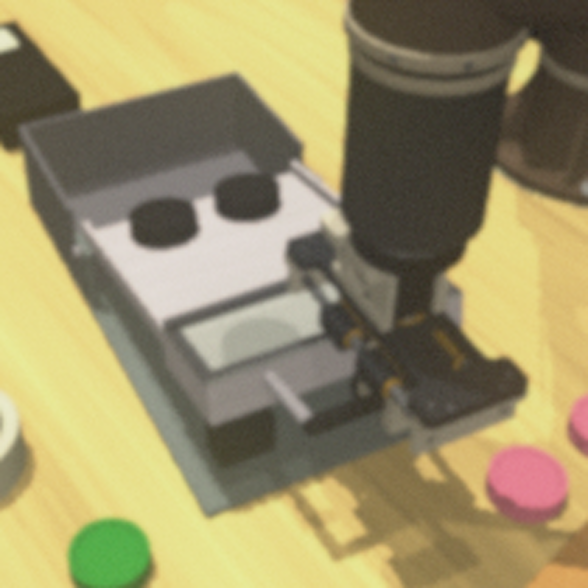

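Tray lifts with about 5 N and the bar is held. Continue to about 0.5 rad.

>>> apply_moves([
  [255,[-0.043,0,-0.2],0],
  [255,[-0.048,0,-0.2],0],
  [255,[-0.054,0,-0.195],0],
  [255,[-0.06,0,-0.19],0],
  [255,[-0.066,0,-0.19],0],
  [255,[-0.072,0,-0.19],0],
  [255,[-0.077,0,-0.185],0],
  [255,[-0.083,0,-0.185],0],
  [255,[-0.088,0,-0.18],0],
  [255,[-0.094,0,-0.18],0],
  [255,[0,0,0],0],
  [255,[0,0,0],0],
])

```text
time_s: 26.92
tcp_pos: [0.5231, 0.2242, 0.2123]
eef_rot: [179.9, -0.1, 81.2]
contact_force: [-0.4, 7.1, -0.4]
gripper_width: 0.0134
```

```bash
python3 -c "
from h import *
rel((0,206,75-18.8))
print(get_state()['moment'],get_state()['gripper_width'])
T=cam('top')['frame'];cv2.imwrite('pics/s_top.png',cv2.resize(T[135:270,175:385],None,fx=3.8,fy=3.8))
a=cam('scene')['frame'][120:330,190:400]; cv2.imwrite('pics/s_scene.png',cv2.resize(a,None,fx=2.8,fy=2.8,interpolation=cv2.INTER_CUBIC))"
```

```text
tcp stand [  0.8 166.8 212.3] toolx in stand deg 89.97 F [-0.4  7.1 -0.4] t 26.925
units [ 0.777 -0.019  3.123]
[2.77089563 0.18539283 0.04227822] 0.013410863949073896
```

View pics/s_scene.png

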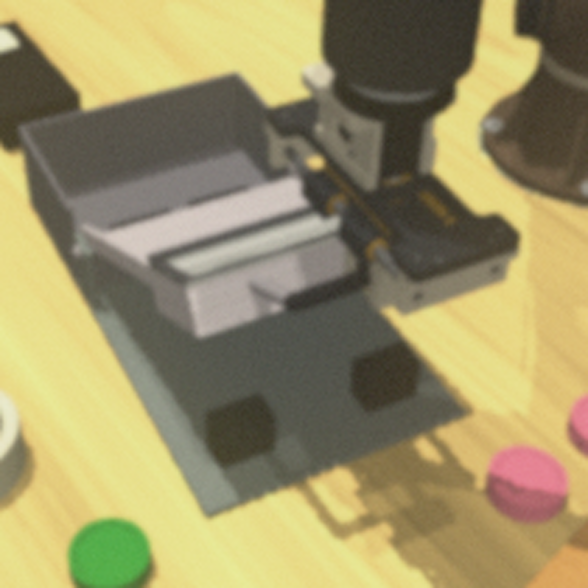

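View pics/s_top.png

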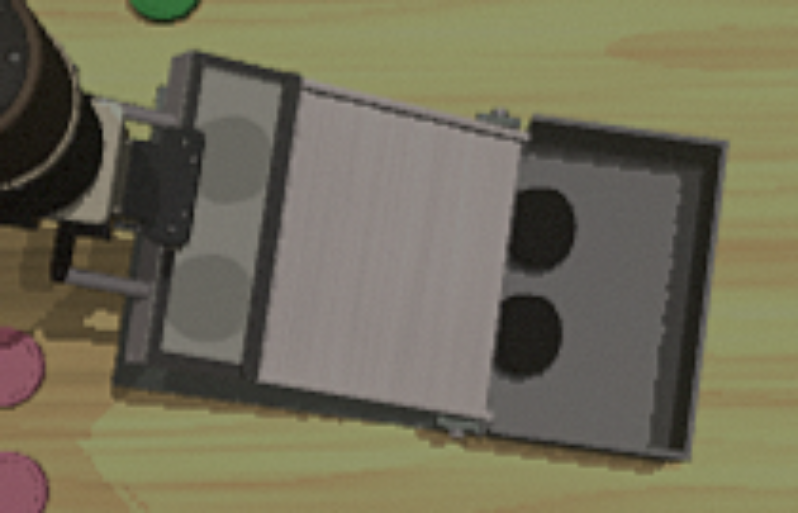

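>>> apply_moves([
  [255,[0.094,0,0.18],0],
  [255,[0.088,0,0.18],0],
  [255,[0.083,0,0.185],0],
  [255,[0.077,0,0.185],0],
  [255,[0.072,0,0.19],0],
  [255,[0.066,0,0.19],0],
  [255,[0.06,0,0.19],0],
  [255,[0.054,0,0.195],0],
  [255,[0.048,0,0.2],0],
  [255,[0.043,0,0.2],0],
  [255,[0,0,0],0],
])

```text
time_s: 28.4
tcp_pos: [0.5281, 0.2574, 0.1158]
eef_rot: [-180.0, 0.0, 81.2]
contact_force: [0.6, 4.8, -2.1]
gripper_width: 0.0134
```

>>> apply_moves([
  [255,[0.037,0,0.2],0],
  [255,[0.03,0,0.2],0],
  [255,[0.025,0,0.2],0],
  [255,[0.019,0,0.2],0],
  [255,[0.01,0,0.1],0],
  [255,[0.01,0,0.1],0],
  [255,[0.004,0,0.05],0],
  [255,[0.003,0,0.05],0],
  [255,[0,0,0],0],
])

```text
time_s: 29.52
tcp_pos: [0.529, 0.2634, 0.0614]
eef_rot: [-180.0, 0.0, 81.2]
contact_force: [2.6, -0.9, -4.9]
gripper_width: 0.0134
```

```bash
python3 -c "
from h import *
rel((0,206.5,57))
print(get_state()['moment'],get_state()['gripper_width'])
T=cam('top')['frame'];cv2.imwrite('pics/t_top.png',cv2.resize(T[135:270,175:385],None,fx=3.8,fy=3.8))
a=cam('scene')['frame'][120:330,190:400]; cv2.imwrite('pics/t_scene.png',cv2.resize(a,None,fx=2.8,fy=2.8,interpolation=cv2.INTER_CUBIC))"
```

```text
tcp stand [  0.7 206.4  61.4] toolx in stand deg 89.95 F [ 2.6 -0.9 -4.9] t 29.525
units [ 0.002 -0.014  0.089]
[-0.24534181 -1.21623273  0.02935077] 0.013356845408394461
```

View pics/t_scene.png

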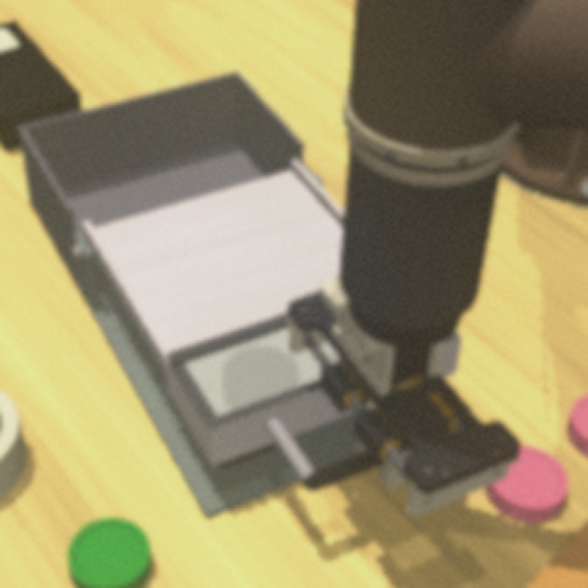

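View pics/t_top.png

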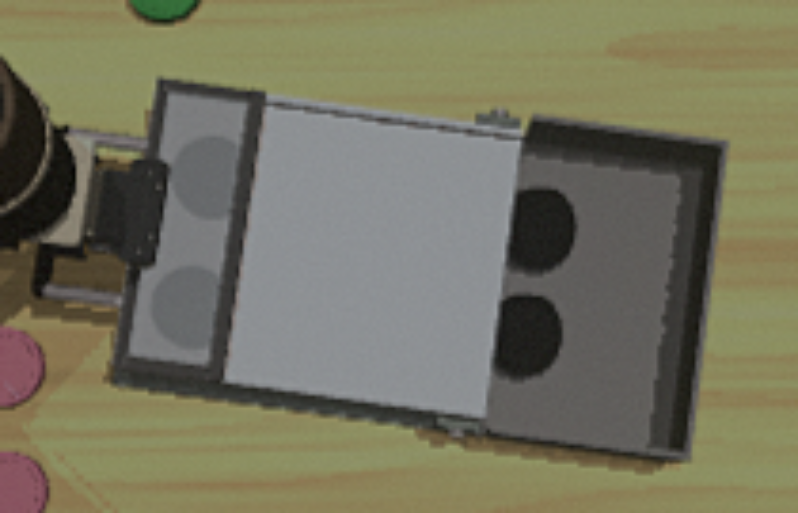

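Still about 4 mm up, and the weight is in the hand (4.9 N). Lower slowly until it unloads.

>>> apply_moves([
  [255,[0,0,0.03],0],
  [255,[0,0,0.03],0],
  [255,[0,0,0.02],0],
  [255,[0,0,0],0],
  [255,[0,0,0],0],
])

```text
time_s: 30.25
tcp_pos: [0.5291, 0.2635, 0.0586]
eef_rot: [180.0, 0.0, 81.2]
contact_force: [-0.5, -4.5, 5.5]
gripper_width: 0.0132
```

>>> apply_moves([
  [255,[0,0,0.01],0],
  [255,[0,0,0.01],0],
  [255,[0,0,0],0],
  [255,[0,0,0],0],
])

```text
time_s: 30.75
tcp_pos: [0.5291, 0.2635, 0.0584]
eef_rot: [180.0, 0.0, 81.2]
contact_force: [-2.6, -5.0, 13.6]
gripper_width: 0.0135
```

>>> apply_moves([
  [255,[0,0,-0.02],0],
  [200,[0,0,0],0],
  [160,[0,0,0],0],
  [115,[0,0,0],0],
  [115,[0,0,0],0],
  [115,[0,0,-0.3],0],
  [115,[0,0,-0.6],0],
  [115,[0,0,-0.8],0],
  [115,[0,0,-1],0],
  [115,[0,0,-1],0],
  [115,[0,0,-0.5],0],
  [115,[0,0,0],0],
])

```text
time_s: 32.25
tcp_pos: [0.53, 0.2645, 0.2715]
eef_rot: [179.8, -0.3, 81.2]
contact_force: [0.8, -0.2, -0.2]
gripper_width: 0.0478
```

>>> apply_moves([
  [115,[0.5,0,-0.5],0],
  [115,[0.5,0,-0.5],0],
  [115,[0.5,0,0],0],
  [115,[0,0,0],0],
  [115,[0,0,0],0],
  [115,[0,0,0],0],
])

```text
time_s: 33.0
tcp_pos: [0.5404, 0.3374, 0.3172]
eef_rot: [-180.0, 0.0, 81.1]
contact_force: [0.4, 1.1, 0.2]
gripper_width: 0.0481
```

```bash
python3 -c "
from h import *
rel((0,206.5,57))
T=cam('top')['frame'];cv2.imwrite('pics/u_top.png',cv2.resize(T[135:270,175:385],None,fx=3.8,fy=3.8,interpolation=cv2.INTER_CUBIC))
S=cam('scene')['frame'];cv2.imwrite('pics/u_full.png',S)
a=S[140:315,190:375]; cv2.imwrite('pics/u_scene.png',cv2.resize(a,None,fx=3.4,fy=3.4,interpolation=cv2.INTER_CUBIC))"
```

```text
tcp stand [  0.6 281.2 317.2] toolx in stand deg 89.94 F [0.4 1.1 0.2] t 33.0
units [-1.491 -0.007  5.204]
```

View pics/u_scene.png

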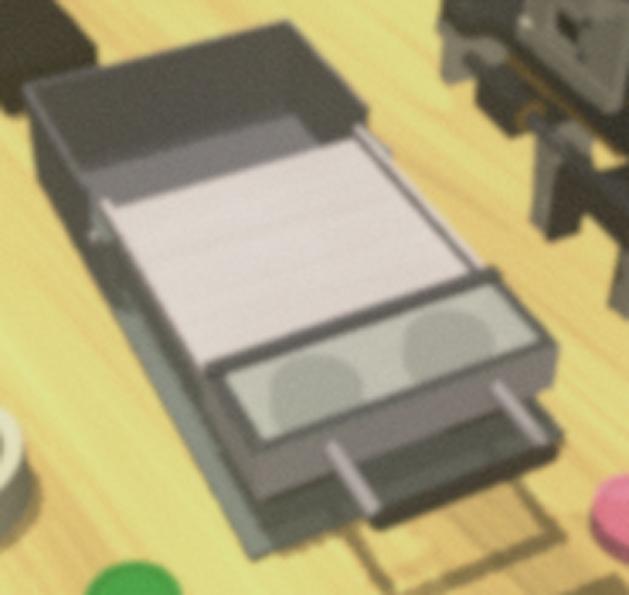

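View pics/u_top.png

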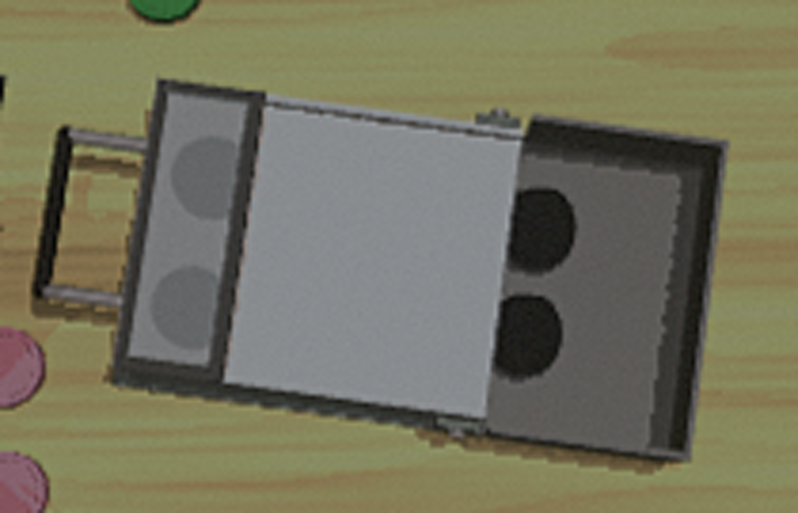

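View pics/u_full.png

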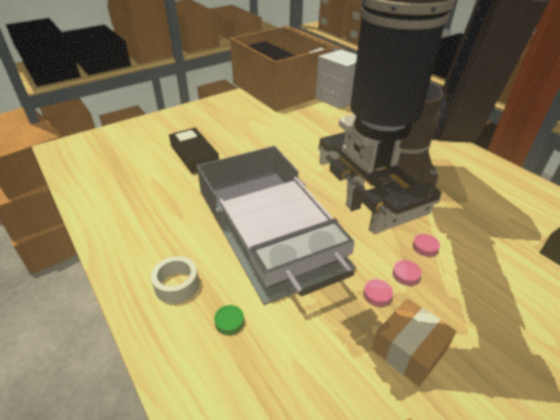

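```bash
python3 -c "
import cv2,numpy as np
a=cv2.imread('pics/n_scene.png',0).astype(float);b=cv2.imread('pics/u_scene.png',0).astype(float)
A=a[270:520,205:560]-a[270:520,205:560].mean();B=b[270:520,205:560]-b[270:520,205:560].mean()
print(cv2.phaseCorrelate(A,B),abs(A-B).mean(),abs(A-B).max())
cv2.imwrite('pics/v.png',cv2.convertScaleAbs(a-b,alpha=4)[250:595])"
```

```text
((-0.04827477341504505, 0.09147097204100874), 0.44387691099469984) 9.099573202396348 75.9918985915493
```

View pics/v.png

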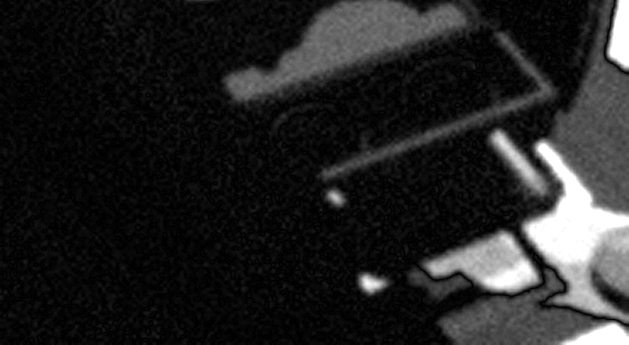

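Apart from shadows, the picture matches the one taken with the lid just shut, with a shift below 0.1 enlarged pixel. The tray is level and the lid shut, so I hand in.

```bash
python3 -c "
from plant import close_job
print(close_job())"
```

```text
the job is handed in; nothing more can be done
None
```

I finished the job and handed it in at about 33 s, against the 72 s limit; `close_job` gives no verdict.

- **Sweep:** I slid the two cases nearest the trough along the deck into it, one at a time, cradled between part-open fingers.
- **Lid:** I pushed it over from the handle side and pressed its edge strip down. It stopped at z = 97 mm with about 14 N, which is the height expected when fully shut.
- **Raise and lower:** I gripped the bar with 20 N and raised the tray to about 0.47 rad. Both extras slid into the bin. I then lowered it slowly onto its stop, let go and backed away.

**Last checks:**
- The top view shows two cases under the shut lid, an empty deck, and two cases in the bin. Those two are partly hidden by the deck edge, so I couldn't see whether they lie fully flat.
- The handle, tray and lid edges appear where they were before the lift, within a fraction of a pixel; only shadows changed. So the tray is level and the lid is still shut.
- The tape roll, the boxes and the green and pink discs were never approached and look unmoved.

**Small disagreements:**
- My first camera fit put the stand about 7 mm too high. The case heights and the lid contact height agreed with the given figures, so I used those.
- The bar slipped about 2 mm in the grip during the lift, which had no effect on the result.

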